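Lock the gas flow, hold the feeder cover at its mark

TASK

Get the welding wire feeder ready for a look at its drive rolls: turn the gas flow knob so that its pointer is on the long mark of the dial, then slide the fork lock fully home around the knob. After that lift the feeder's sprung cover to the mark on the quadrant beside it (40 degrees open) and finish while still holding it there with the gripper, as it would spring shut. Leave the things lying around where they are.

Things in the scene. Friction and masses are not known exactly. Their poses are not given: they have to be found in the camera images.
- flow: Gas flow control, fixed to the bench: grey steel box 120 x 210 x 80 mm (x, y, z) with a round gauge on its front (-x) face. Origin at the centre of its underside, z up. On its top (80 mm up) are the knob, its axis at x 0, y +50 mm, and the fork lock, which slides along x 0 from the -y end towards the knob. The long white raised mark of the dial lies on the top on the +y side of the knob, 31 to 51 mm from its axis; the short black ticks are only scale.
- knob_grip (a point): Point on the knob's axis (vertical), 33 mm above the box's top, the height to grip. The knob is an upright bar 44 mm long, 14 mm wide, top 47 mm above the box's top; the x axis of this point points along the bar to its pointed end (white line on top), y across it.
- knob (a joint): Knob angle in rad, 0 to 2.6, growing clockwise seen from above; starts at 0.15 to 0.75. At 1.6 the pointer is on the mark (bar along the box's y, pointer to +y). Turns freely about its axis against slight friction (0.04 N m) and stays where it is left.
- lock_tab (a point): Middle of the upright steel tab on the fork lock, 32 mm above the box's top. The tab is 12 mm thick along the box's x, 30 mm long along its y, and reaches from 7 to 47 mm above the box's top. The fork plate under it is 7 mm high; its two tines, 20 mm apart, point to the knob (+y) and stand on either side of the knob's bar when home.
- lock (a joint): Travel of the fork lock in m along the box's +y, 0 (withdrawn) to 0.048 (end stop, fully home; the tab is then 60 mm from the knob's axis). Starts at 0 to 0.008. Friction 2 N; stays where it is left.
- feeder: Wire feeder, fixed to the bench: open grey steel housing 240 x 200 x 90 mm (x, y, z), closed on top by the sprung cover. Origin at the centre of its underside, z up. A steel quadrant strip stands 12 mm beyond its +y side, reaching 245 mm above the bench; the white radial bar on it is the mark, at 40 degrees about the hinge, and a white pointer on the cover's edge comes level with it.
- cover_hinge (a point): Middle of the cover's hinge line, which runs along the feeder's y, at feeder x +112 mm, 94 mm up (fixed).
- cover_bar (a point): Middle of the cover's bar: a round black bar, 12 mm thick and 110 mm long along the feeder's y, carried 47 mm above the cover plate's mid-plane on two 10 mm posts 100 mm apart. With the cover shut it lies 202 mm from the hinge towards the feeder's -x and 47 mm above it; 45 mm clear under it to the plate.
- cover (a joint): Opening of the cover in rad, 0 shut to 1.2; the -x edge rises. Mark at 0.70. A spring and the weight press it shut: about 5.5 N upward at the bar starts it, and at the mark about 7 N square to the line from hinge to bar (12 N if straight up) holds it; it falls shut if let go.
- wheel_mid (a point): Bystander: steel grinding wheel lying flat, 90 mm wide, 24 mm high at the hub; point on its axis 12 mm up.
- cup_rim (a point): Bystander: dark steel cup, 76 mm wide, 55 mm high; centre of its mouth.
- screwdriver_grip (a point): Bystander: screwdriver lying on the bench; point in its handle.
Mind the look-alikes: they are no part of the job. What is shaped like the flow but green or red is not meant.

How it is judged:
By the outcome, as a careful person would: the job done as asked, in the order asked, and still so for the second after the job is handed in, while the arm keeps its last pose, push and grip.
It also fails if it takes over 72 s, if anything falls off the work surface, if the arm or the gripper's body presses on something with over 40 N, if the wrist force passes 120 N, or if a joint passes its speed limit or range.

ROBOT

A 7-joint arm with a two-finger parallel gripper is mounted at the origin on the work surface. World frame = base frame: x ahead of the robot, y to its left, z up, the work surface at z = 0. Lengths are in mm, angles in rad, forces in N, time in s.
With the tool pointing down it reaches from about 400 to 875 mm from the base axis. Payload 4.4 kg.
Tool frame: the origin (TCP) lies midway between the tips of the shut fingers; the grasp point (between the pads) lies 19 mm behind it; z points along the fingers, y is the line along which they close (so a half turn about z gives the same grasp; the last joint's range is limited). The gripper opens to 85 mm and grips with 20 to 120 N. Pads are 22 mm wide; open, the fingers measure 114 mm over their backs; the gripper's body (76 mm by 85 mm) begins 54 mm behind the grasp point. The pads swing forward as they close: fully open they stand 13 mm farther back than shut.
Start: joints at [1.235, 0.628, 0.038, 1.517, -0.027, 0.996, -0.02], TCP at [173.278, -626.492, 231.313] pointing down, gripper open.
Joint ranges: [-3.06, 3.06], [-0.37, 2.12], [-1.25, 1.32], [0.18, 2.47], [-1.1, 4.24], [0.23, 1.98], [-2.94, 2.94]. Speed limits (rad/s): [2.57, 2.57, 3.14, 3.14, 3.14, 3.14, 3.14].

INTERFACE

Orientations are given as [roll, pitch, yaw] about the fixed x, y, z axes, in that order (R = Rz(yaw) Ry(pitch) Rx(roll)).
In Python, from cell import ctrl gives the robot as it stands.
- The arm moves only by the shell command python3 -m handwheel 'ROWS'. ROWS is JSON, a list of rows, each a list of 3 entries, a list of its own where there are three numbers: the turn, a rotation vector about the tool's x, y, z in degrees, then the shift along the tool's x, y, z in m, then the closure, from 0 (fully open) to 1 (shut). A call has 1 to 5 rows; each row shifts and turns the commanded pose from where the row before left it, along the tool's axes as they then stand; what a row does not reach is not made up. A row lasts 1/12 s, in which the tool goes at most 41.7 mm and 7.16 degrees, less where a joint would pass 70% of its speed; a pose out of reach is approached as far as the arm can. A call is refused whole if a number of a shift passes 0.0417 or a number of a turn 7.16, either way. A call with a gripper value outside its range is refused whole. The fingers move at their own pace and stop on an object; the grip force is fixed at half the most. Time passes only in rows, so rows that do not move let the fingers close. It gives the time, the measured TCP pose, the force, the opening and the grip force at its end, in the units of the state.
- ctrl.read_state(): the state, without advancing time (a new reading comes with each control period).
- ctrl.get_image(name): name is "side" or "top"; returns a dict with "pixels" (400x640x3 uint8, red, green, blue), "fx", "fy", "cx", "cy" (pixels), "k1" (the pictures are not rectified: a ray, as slopes to the right and down, at radius r is drawn at 1 + k1 r^2 times it, then the intrinsics apply), "pose" (4x4, takes a point from camera to world coordinates). Camera axes: x right, y up, looking along -z (the intrinsics and any distortion apply to the point x, -y, -z); pixel columns grow to the right and rows downward; lengths in mm; the calibration is good to about 2 mm. A picture is of the moment at which its call begins. There is no depth.
- ctrl.finish_job(): hands the job in; it is judged then, once.
The state is a dict: "clock": time; "qpos": joint angles; "qd": joint speeds; "tau": joint torques, N m; "eef_pos": TCP position; "tool_rot": TCP orientation; "force": force on the tool from outside, world axes, zero at the start; "torque": the same for the moment, N m; "width": finger opening in mm; "gripper_force": force on a finger pad.
Only numpy, scipy, OpenCV 4.12 (cv2) and the standard library are available. Lean on these libraries where they do the work, as an engineer would, in place of code of your own. Each camera call takes 0.05 s, during which the arm holds its last target. There are 200 camera calls.

## Working session

There is one attempt and no reset: what is moved stays moved. The work goes in short steps, Python scripts to look and compute and a shell command to move; the robot and the scene stay as the last step left them, time stands still between calls to the robot, and variables do not carry over. Pictures are saved under pics/ and viewed, at most 10 in all, crops included, and the job is handed in when it is done.

```bash
ls; mkdir -p pics; python3 - <<'E'
from cell import ctrl
import cv2
s=ctrl.read_state();print({k:s[k] for k in("clock","eef_pos","tool_rot","width")})
for n in("side","top"):
    im=ctrl.get_image(n);cv2.imwrite(f"pics/{n}0.png",im["pixels"][:,:,::-1])
    print(n,im["fx"],im["fy"],im["cx"],im["cy"],im["k1"],im["pose"])
E
```

```text
pics
{'clock': 0.0, 'eef_pos': array([ 173.08773028, -625.87488139,  230.37090193]), 'tool_rot': array([-3.13967110e+00,  6.78322016e-05,  2.69798197e-01]), 'width': 85.27095359932969}
side 478.2485294745675 478.2485294745675 315.1272209068295 206.35022446851303 -0.03663367487070744 [[-8.65846930e-01  2.83828703e-01 -4.12007721e-01 -1.97179077e+01]
 [-5.00303666e-01 -4.94997876e-01  7.10403649e-01  9.60609927e+02]
 [-2.31000079e-03  8.21229791e-01  5.70592932e-01  9.25222413e+02]
 [ 0.00000000e+00  0.00000000e+00  0.00000000e+00  1.00000000e+00]]
top 424.59485886094484 424.59485886094484 320.00336930291695 200.20331969091254 -0.07148583362650232 [[-1.20811644e-02  9.95850289e-01 -9.02011512e-02  4.23950211e+02]
 [-9.99671618e-01 -9.99010823e-03  2.35977587e-02 -7.38105879e+00]
 [ 2.25987155e-02  9.04566191e-02  9.95643962e-01  1.48125715e+03]
 [ 0.00000000e+00  0.00000000e+00  0.00000000e+00  1.00000000e+00]]
```

View pics/side0.png

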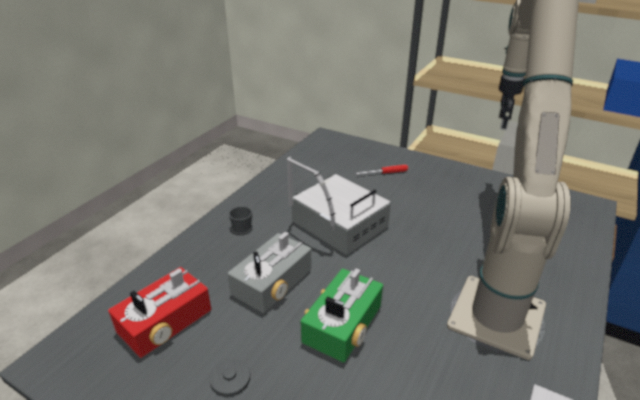

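View pics/top0.png

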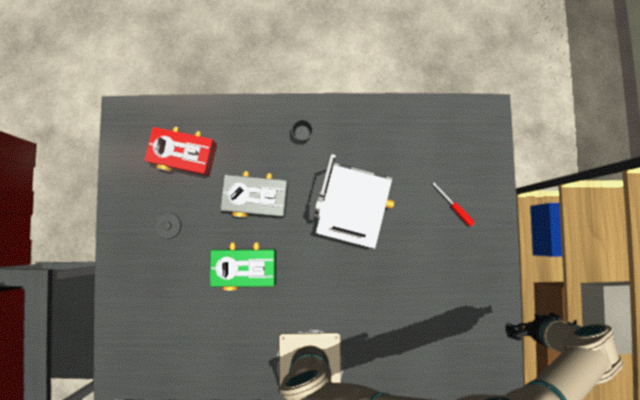

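The grey flow is at top (253,196) and side (270,270). The feeder is at top (352,205) and side (340,212), with its bar at top (348,234) and side (363,202). I'll enlarge both views for precise pixels.

```bash
python3 - <<'E'
import cv2
a=cv2.imread("pics/top0.png")[145:255,210:410];b=cv2.imread("pics/side0.png")[150:310,220:400]
cv2.imwrite("pics/topc.png",cv2.resize(a,None,fx=4,fy=4,interpolation=cv2.INTER_CUBIC))
cv2.imwrite("pics/sidec.png",cv2.resize(b,None,fx=3.7,fy=3.7,interpolation=cv2.INTER_CUBIC))
E
```

```text
(no output)
```

View pics/topc.png

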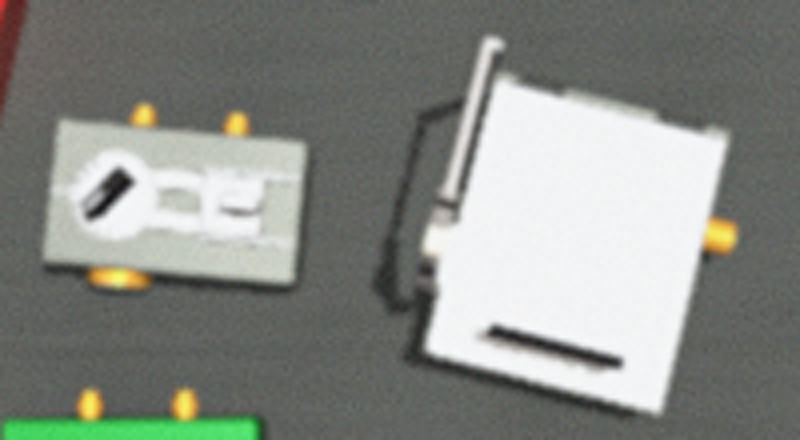

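View pics/sidec.png

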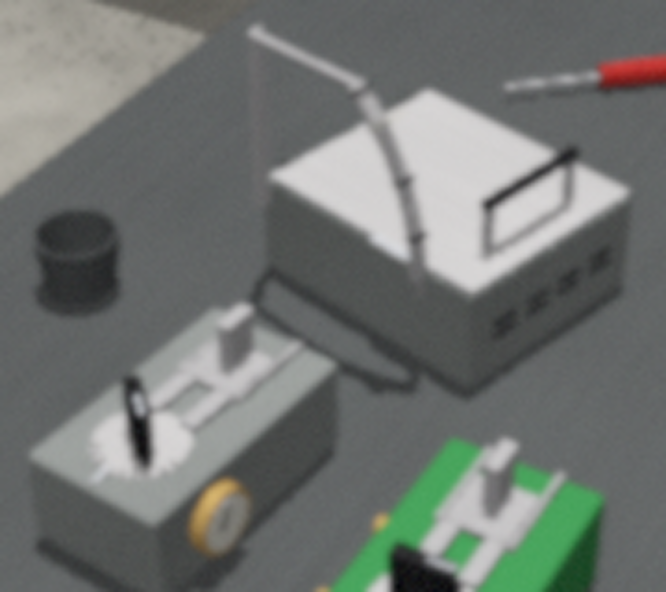

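Grey flow top-face corners, clockwise from the (+x,+y) one, are at topc (60,122), (306,143), (295,285) and (44,265). The knob bar runs from (125,175) to its pointed end at (92,215). The cover bar runs from (490,330) to (622,362). Next I'll triangulate these against the side view.

```bash
cat > h.py <<'E'
import numpy as np, cv2
from scipy.optimize import least_squares
from scipy.spatial.transform import Rotation as R
CAM={"side":(478.2485,315.1272,206.3502,-0.036634,np.array([[-8.65846930e-01,2.83828703e-01,-4.12007721e-01,-1.97179077e+01],[-5.00303666e-01,-4.94997876e-01,7.10403649e-01,9.60609927e+02],[-2.31000079e-03,8.21229791e-01,5.70592932e-01,9.25222413e+02]])),
"top":(424.59486,320.00337,200.20332,-0.0714858,np.array([[-1.20811644e-02,9.95850289e-01,-9.02011512e-02,4.23950211e+02],[-9.99671618e-01,-9.99010823e-03,2.35977587e-02,-7.38105879e+00],[2.25987155e-02,9.04566191e-02,9.95643962e-01,1.48125715e+03]]))}
def proj(n,P):
    f,cx,cy,k,M=CAM[n]; c=(np.atleast_2d(P)-M[:,3])@M[:,:3]
    u=np.c_[c[:,0],-c[:,1]]/-c[:,2:]; u=u*(1+k*(u**2).sum(1,keepdims=True))
    return u*f+[cx,cy]
def tri(t,s):
    r=least_squares(lambda P:np.r_[proj("top",P)[0]-t,proj("side",P)[0]-s],[500,0,80]); return r.x,abs(r.fun).max()
def fl(x,y,z,yaw,L):
    c,s=np.cos(yaw),np.sin(yaw);L=np.atleast_2d(L);return np.c_[x+c*L[:,0]-s*L[:,1],y+s*L[:,0]+c*L[:,1],z+L[:,2]]
E
python3 - <<'E'
from h import *
T=lambda *p:np.array(p)/4+[210,145]
S=lambda *p:np.array(p)/3.7+[220,150]
pts={"F++":(T(60,122),S(32,455)),"F-+":(T(44,265),S(155,525)),"F--":(T(295,285),S(335,365)),
"C++":(T(505,75),S(270,178)),"C+-":(T(728,132),S(430,88)),"C--":(T(662,412),S(630,190)),"C-+":(T(423,352),S(468,293)),
"bar+":(T(490,330),S(488,206)),"bar-":(T(622,362),S(575,155)),"tabtop":(T(238,189),S(237,316)),"knobtop":(T(109,190),S(138,388))}
for k,(t,s) in pts.items():
    p,e=tri(t,s);print(k,p.round(1),round(e,2))
def fit(L,keys,x0):
    f=lambda q:np.r_[(proj("top",fl(*q[:4],L))-[pts[k][0] for k in keys]).ravel(),(proj("side",fl(*q[:4],L))-[pts[k][1] for k in keys]).ravel()]
    r=least_squares(f,x0);return r.x,abs(r.fun).max(),r.fun.round(1)
q,e,_=fit(np.array([[60,105,80],[-60,105,80],[-60,-105,80]]),["F++","F-+","F--"],[450,150,0,0]);print("flow",q.round(3),e)
print("knob",fl(*q,[0,50,113]),"tab0-48 home",fl(*q,[0,-10,112]))
for h in [(109,190)]: pass
q2,e,r=fit(np.array([[-90,55,141],[-90,-55,141]]),["bar+","bar-"],[450,-80,0,-.2]);print("feeder(bar)",q2.round(3),e)
q3,e,r=fit(np.array([[120,100,97],[120,-100,97],[-120,-100,97],[-120,100,97]]),["C++","C+-","C--","C-+"],[450,-80,0,-.2]);print("feeder(cov)",q3.round(3),e,r)
print("bar mid",fl(*q3,[-90,0,141]))
E
```

```text
F++ [637.9 276.1  74.1] 0.1
F-+ [520.7 289.5  75.3] 0.86
F-- [502.4  81.7  71.9] 0.9
C++ [673.5 -96.   80.5] 0.23
C+- [ 620.  -281.6   90.1] 0.59
C-- [ 392.8 -219.5   90.3] 0.54
C-+ [445.2 -23.9  91.5] 0.83
bar+ [459.  -77.6 136.3] 0.11
bar- [ 431.9 -182.6  133.5] 0.05
tabtop [570.  120.2 119.2] 1.45
knobtop [576.  226.7 125.5] 0.54
flow [ 5.70499e+02  1.78785e+02 -6.74400e+00 -9.40000e-02] 1.6457564347981588
knob [[575.21687987 228.56201835 106.25593072]] tab0-48 home [[569.55592116 168.82966911 105.25593072]]
feeder(bar) [ 5.32566e+02 -1.52766e+02 -6.12400e+00 -2.54000e-01] 0.5138068258202964
feeder(cov) [ 5.32966e+02 -1.55750e+02 -9.62500e+00 -2.75000e-01] 1.4012005121898596 [-1.2 -1.2  1.   0.2 -0.4  0.2  0.5 -0.7 -1.1 -1.4 -0.5  0.2  1.2  1.
  1.4  0.7]
bar mid [[ 446.35009233 -131.30397058  131.37492124]]
```

```bash
cat > plan.py <<'E'
import sys,json,numpy as np
from scipy.spatial.transform import Rotation as R
from cell import ctrl
def st():
    s=ctrl.read_state();print("t %.2f"%s["clock"],s["eef_pos"].round(1),s["tool_rot"].round(3),"q",np.round(s["qpos"],2),"F",np.round(s["force"],1),"w %.1f"%s["width"],"g %.0f"%s["gripper_force"]);return s
def plan(ways,after=True,mm=40,deg=7):
    "ways: list of (x,y,z,roll,pitch,yaw); print rows in tool axes"
    s=st();p=np.array(s["eef_pos"]);r=R.from_euler("xyz",s["tool_rot"]);out=[]
    for w in ways:
        g=R.from_euler("xyz",w[3:]);d0=np.array(w[:3])-p;rv=(r.inv()*g).as_rotvec()
        n=max(1,int(np.ceil(max(np.linalg.norm(d0)/mm,np.degrees(np.linalg.norm(rv))/deg))));P0,R0=p,r
        for i in range(1,n+1):
            t=R0*R.from_rotvec(rv*i/n);q=P0+d0*i/n
            dr=np.degrees((r.inv()*t).as_rotvec()).round(1);rn=r*R.from_rotvec(np.radians(dr))
            ax=rn if after else r;d=(ax.inv().apply(q-p)/1000).round(3)
            out.append([dr.tolist(),d.tolist()]);p=p+ax.apply(d*1000);r=rn
        out.append("--")
    for o in out:print(json.dumps(o) if o!="--" else o)
E
python3 -c "
from plan import *
import math
plan([(300,-450,320,math.pi,0,.9),(430,-50,320,math.pi,0,1.7),(575,228.5,200,math.pi,0,2.45)])"
```

```text
t 0.10 [ 173.1 -625.9  230.5] [-3.14  0.    0.27] q [ 1.24  0.63  0.04  1.52 -0.03  1.   -0.02] F [-0.3 -0.   0.2] w 85.5 g 0
[[-0.0, -0.0, -6.0], [0.03, -0.02, -0.015]]
[[-0.0, -0.0, -6.0], [0.033, -0.016, -0.015]]
[[-0.0, -0.0, -6.1], [0.033, -0.013, -0.015]]
[[-0.1, -0.0, -6.0], [0.035, -0.009, -0.015]]
[[0.0, -0.0, -6.0], [0.036, -0.005, -0.014]]
[[0.0, -0.0, -6.0], [0.036, -0.002, -0.015]]
--
[[0.0, -0.0, -4.2], [0.037, -0.011, -0.0]]
[[0.0, -0.0, -4.1], [0.037, -0.008, -0.0]]
[[0.0, -0.0, -4.2], [0.038, -0.005, -0.0]]
[[0.0, -0.0, -4.2], [0.038, -0.002, -0.0]]
[[0.0, -0.0, -4.1], [0.038, -0.0, -0.0]]
[[0.0, -0.0, -4.2], [0.039, 0.003, -0.0]]
[[0.0, -0.0, -4.2], [0.037, 0.006, -0.0]]
[[0.0, -0.0, -4.1], [0.038, 0.008, -0.0]]
[[0.0, -0.0, -4.2], [0.036, 0.012, -0.0]]
[[0.0, -0.0, -4.2], [0.036, 0.014, -0.0]]
[[0.0, -0.0, -4.1], [0.034, 0.016, -0.0]]
--
[[0.0, 0.0, -4.8], [0.027, 0.022, 0.013]]
[[0.0, 0.0, -4.8], [0.025, 0.025, 0.014]]
[[0.0, 0.0, -4.7], [0.023, 0.026, 0.013]]
[[0.0, 0.0, -4.8], [0.02, 0.028, 0.013]]
[[0.0, 0.0, -4.8], [0.018, 0.03, 0.014]]
[[0.0, 0.0, -4.8], [0.016, 0.031, 0.013]]
[[0.0, 0.0, -4.8], [0.013, 0.033, 0.013]]
[[0.0, 0.0, -4.7], [0.01, 0.033, 0.014]]
[[0.0, 0.0, -4.8], [0.007, 0.034, 0.013]]
--
```

```bash
python3 -m handwheel '[[[0,0,-6],[0.03,-0.02,-0.015],0],[[0,0,-6],[0.033,-0.016,-0.015],0],[[0,0,-6],[0.033,-0.013,-0.015],0],[[0,0,-6],[0.035,-0.009,-0.015],0],[[0,0,-6],[0.036,-0.005,-0.015],0]]'
python3 -m handwheel '[[[0,0,-6],[0.036,-0.002,-0.015],0],[[0,0,-4.2],[0.037,-0.011,0],0],[[0,0,-4.2],[0.037,-0.008,0],0],[[0,0,-4.2],[0.038,-0.005,0],0],[[0,0,-4.2],[0.038,-0.002,0],0]]'
python3 -m handwheel '[[[0,0,-4.2],[0.038,0,0],0],[[0,0,-4.2],[0.039,0.003,0],0],[[0,0,-4.2],[0.037,0.006,0],0],[[0,0,-4.2],[0.038,0.008,0],0],[[0,0,-4.2],[0.036,0.012,0],0]]'
python3 -m handwheel '[[[0,0,-4.2],[0.036,0.014,0],0],[[0,0,-4.2],[0.034,0.016,0],0],[[0,0,0],[0,0,0],0]]'
python3 -c "
from plan import *
import math
plan([(575,228.5,180,math.pi,0,2.45)])"
```

```text
clock: 0.52
eef_pos: [294.4, -490.3, 306.6]
tool_rot: [-3.141, -0.0, 0.798]
force: [0.4, -0.7, 0.1]
width: 85.5
gripper_force: 0.0
clock: 0.93
eef_pos: [376.1, -321.7, 321.2]
tool_rot: [-3.141, 0.0, 1.195]
force: [0.5, -0.5, 0.4]
width: 85.5
gripper_force: 0.0
clock: 1.35
eef_pos: [447.9, -144.4, 321.3]
tool_rot: [-3.141, 0.0, 1.561]
force: [0.5, -0.3, -0.8]
width: 85.2
gripper_force: 0.0
clock: 1.6
eef_pos: [478.8, -67.0, 321.7]
tool_rot: [3.138, -0.005, 1.719]
force: [-0.9, -0.0, 0.3]
width: 85.1
gripper_force: 0.0
t 1.60 [478.8 -67.  321.7] [ 3.138 -0.005  1.719] q [ 0.46  0.31 -0.49  1.83  0.16  1.03  0.05] F [-0.9 -0.   0.3] w 85.1 g 0
[[0.0, -0.0, -4.7], [0.029, 0.018, 0.016]]
[[0.1, -0.0, -4.6], [0.028, 0.02, 0.016]]
[[0.0, -0.1, -4.7], [0.027, 0.022, 0.016]]
[[0.0, 0.0, -4.6], [0.024, 0.025, 0.016]]
[[0.1, -0.0, -4.7], [0.022, 0.026, 0.015]]
[[0.0, -0.0, -4.6], [0.02, 0.028, 0.016]]
[[0.0, -0.0, -4.7], [0.018, 0.03, 0.016]]
[[0.1, -0.1, -4.6], [0.015, 0.031, 0.016]]
[[0.0, 0.0, -4.7], [0.013, 0.032, 0.016]]
--
```

Shifts act along the axes before each row's turn, so I'll set the planner to that.

```bash
sed -i 's/after=True/after=False/' plan.py; python3 -c "
from plan import *
import math
plan([(575,228.5,180,math.pi,0,2.45)])"
```

```text
t 1.60 [478.8 -67.  321.7] [ 3.138 -0.005  1.719] q [ 0.46  0.31 -0.49  1.83  0.16  1.03  0.05] F [-0.9 -0.   0.3] w 85.1 g 0
[[0.0, -0.0, -4.7], [0.031, 0.015, 0.016]]
[[0.1, -0.0, -4.6], [0.029, 0.018, 0.016]]
[[0.0, -0.1, -4.7], [0.028, 0.02, 0.016]]
[[0.0, 0.0, -4.6], [0.026, 0.023, 0.016]]
[[0.1, -0.0, -4.7], [0.025, 0.024, 0.016]]
[[0.0, -0.0, -4.6], [0.022, 0.027, 0.015]]
[[0.0, -0.0, -4.7], [0.02, 0.028, 0.016]]
[[0.1, -0.1, -4.6], [0.018, 0.029, 0.016]]
[[0.0, 0.0, -4.7], [0.015, 0.031, 0.016]]
--
```

```bash
python3 -m handwheel '[[[0,0,-4.7],[0.031,0.015,0.016],0],[[0,0,-4.7],[0.029,0.018,0.016],0],[[0,0,-4.7],[0.028,0.02,0.016],0],[[0,0,-4.6],[0.026,0.023,0.016],0],[[0,0,-4.7],[0.025,0.024,0.016],0]]' >/dev/null
python3 -m handwheel '[[[0,0,-4.6],[0.022,0.027,0.015],0],[[0,0,-4.7],[0.02,0.028,0.016],0],[[0,0,-4.6],[0.018,0.029,0.016],0],[[0,0,-4.7],[0.015,0.031,0.016],0],[[0,0,0],[0,0,0],0]]' >/dev/null
python3 - <<'E'
from plan import *
from h import proj
import cv2,math
plan([(575,228.5,94,math.pi,0,2.45)])
a=ctrl.get_image("side")["pixels"][:,:,::-1];print(proj("side",ctrl.read_state()["eef_pos"]))
cv2.imwrite("pics/s1.png",cv2.resize(a[170:320,190:370],None,fx=3.7,fy=3.7,interpolation=cv2.INTER_CUBIC))
E
```

```text
t 2.43 [574.8 225.6 174.8] [ 3.14  -0.007  2.448] q [-0.06  0.71 -0.6   1.66  0.47  0.92  0.04] F [-0.3  0.2 -0.4] w 85.3 g 0
[[0.0, -0.1, -0.0], [0.0, 0.001, 0.027]]
[[0.1, -0.2, -0.1], [0.001, 0.0, 0.027]]
[[-0.0, -0.1, -0.0], [0.0, 0.001, 0.027]]
--
[[257.88688224 238.69920119]]
```

View pics/s1.png

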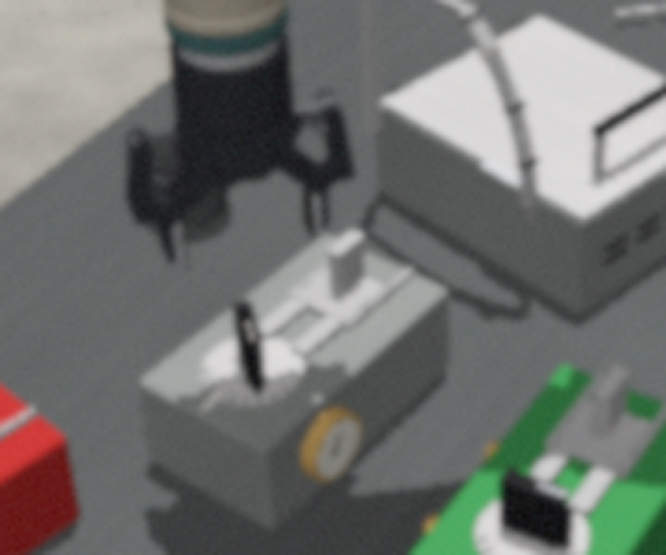

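The open fingers straddle the knob: tips at crop (180,260) and (318,225), knob at (250,347). Their midpoint agrees with the projected TCP, so I lower and close.

```bash
python3 -m handwheel '[[[0,0,0],[0,0.002,0.027],0],[[0,0,0],[0,0.001,0.027],0],[[0,0,0],[0,0,0.027],0],[[0,0,0],[0,0,0],0.5],[[0,0,0],[0,0,0],1]]'
python3 -m handwheel '[[[0,0,0],[0,0,0],1],[[0,0,0],[0,0,0],1],[[0,0,0],[0,0,0],1],[[0,0,0],[0,0,0],1],[[0,0,0],[0,0,0],1]]'
python3 -c "
from plan import *
s=st();print(s['torque'])"
```

```text
clock: 2.9
eef_pos: [577.5, 218.5, 96.7]
tool_rot: [-3.138, -0.001, 2.436]
force: [0.8, 0.2, 0.2]
width: 64.3
gripper_force: 0.0
clock: 3.32
eef_pos: [583.0, 225.2, 100.1]
tool_rot: [3.127, 0.002, 2.438]
force: [7.8, 7.9, -2.3]
width: 12.6
gripper_force: 60.5
t 3.32 [583.  225.2 100.1] [3.127e+00 2.000e-03 2.438e+00] q [-0.09  0.8  -0.54  1.71  0.55  0.77 -0.02] F [ 7.8  7.9 -2.3] w 12.6 g 61
[ 1.28232261 -1.44156135 -0.09424729]
```

Gripped, yaw 2.438. The grip sits about 8 mm towards the bar's tail, so I relieve the side load, open, shift and grip again.

```bash
python3 -m handwheel '[[[0,0,0],[0,0.008,0],1],[[0,0,0],[0,0,0],0.5],[[0,0,0],[0,0,0.003],0.5],[[0,0,0],[0.007,0,0.002],0.5],[[0,0,0],[0,0,0],0.5]]'
python3 -m handwheel '[[[0,0,0],[0,0,0],0.5],[[0,0,0],[0,0,0],1],[[0,0,0],[0,0,0],1],[[0,0,0],[0,0,0],1],[[0,0,0],[0,0,0],1]]'
```

```text
clock: 3.73
eef_pos: [576.5, 232.0, 92.1]
tool_rot: [-3.141, -0.001, 2.439]
force: [-1.0, 0.2, 1.0]
width: 42.8
gripper_force: 0.0
clock: 4.15
eef_pos: [577.7, 230.3, 92.5]
tool_rot: [-3.14, 0.0, 2.437]
force: [-1.3, -1.8, 4.2]
width: 13.5
gripper_force: 59.3
```

```bash
python3 -m handwheel '[[[0,0,5],[0,0,0],1],[[0,0,6],[0,0,0],1],[[0,0,6],[0,0,0],1],[[0,0,6],[0,0,0],1],[[0,0,6],[0,0,0],1]]'
python3 -m handwheel '[[[0,0,6],[0,0,0],1],[[0,0,6],[0,0,0],1],[[0,0,6],[0,0,0],1],[[0,0,6],[0,0,0],1],[[0,0,0],[0,0,0],1]]'
python3 -m handwheel '[[[0,0,0],[0,0,0],1],[[0,0,0],[0,0,0],1]]'
```

```text
clock: 4.57
eef_pos: [577.6, 230.2, 92.5]
tool_rot: [-3.14, 0.001, 1.926]
force: [-1.9, -2.5, 3.4]
width: 13.4
gripper_force: 59.4
clock: 4.98
eef_pos: [577.4, 230.2, 92.5]
tool_rot: [-3.141, 0.002, 1.51]
force: [-3.7, -3.3, 3.5]
width: 13.3
gripper_force: 59.4
clock: 5.15
eef_pos: [577.4, 230.1, 92.5]
tool_rot: [-3.14, 0.002, 1.515]
force: [-3.5, -3.0, 6.0]
width: 13.5
gripper_force: 59.6
```

```bash
python3 -m handwheel '[[[0,0,2],[0,0,0],1],[[0,0,0],[0,0,0],1],[[0,0,0],[0,0,0],1],[[0,0,0],[0,0,0],0],[[0,0,0],[0,0,0],0]]'
python3 -m handwheel '[[[0,0,0],[0,0,0],0],[[0,0,0],[0,0,0],0],[[0,0,0],[0,0,-0.02],0],[[0,0,0],[0,0,-0.035],0],[[0,0,0],[0,0,-0.03],0]]'
python3 -m handwheel '[[[0,0,0],[-0.035,0,0],0],[[0,0,0],[-0.035,0,0],0],[[0,0,0],[-0.035,0,0],0],[[0,0,0],[0,0,0],0],[[0,0,0],[0,0,0],0]]'
python3 - <<'E'
from plan import *
import cv2
st()
f=lambda n,r,c:cv2.resize(ctrl.get_image(n)["pixels"][r:r+100,c:c+130,::-1],None,fx=6,fy=6,interpolation=cv2.INTER_CUBIC)[:,:]
a=f("side",215,215);b=f("top",150,205)
cv2.imwrite("pics/k.png",cv2.resize(np.vstack([a[:,:]])[:600],(780,600)));cv2.imwrite("pics/kt.png",b)
E
```

```text
clock: 5.57
eef_pos: [578.7, 231.5, 92.3]
tool_rot: [3.14, -0.002, 1.479]
force: [-0.0, -0.0, 0.1]
width: 36.6
gripper_force: 0.0
clock: 5.98
eef_pos: [577.8, 231.1, 177.9]
tool_rot: [-3.14, 0.0, 1.478]
force: [1.1, 0.7, 0.1]
width: 85.7
gripper_force: 0.0
clock: 6.4
eef_pos: [568.7, 123.3, 177.4]
tool_rot: [3.141, 0.001, 1.473]
force: [-0.8, 0.7, 0.8]
width: 85.2
gripper_force: 0.0
t 6.40 [568.7 123.3 177.4] [3.141e+00 1.000e-03 1.473e+00] q [-0.06  0.61 -0.32  1.76  0.25  0.81 -0.6 ] F [-0.8  0.7  0.8] w 85.2 g 0
```

View pics/k.png

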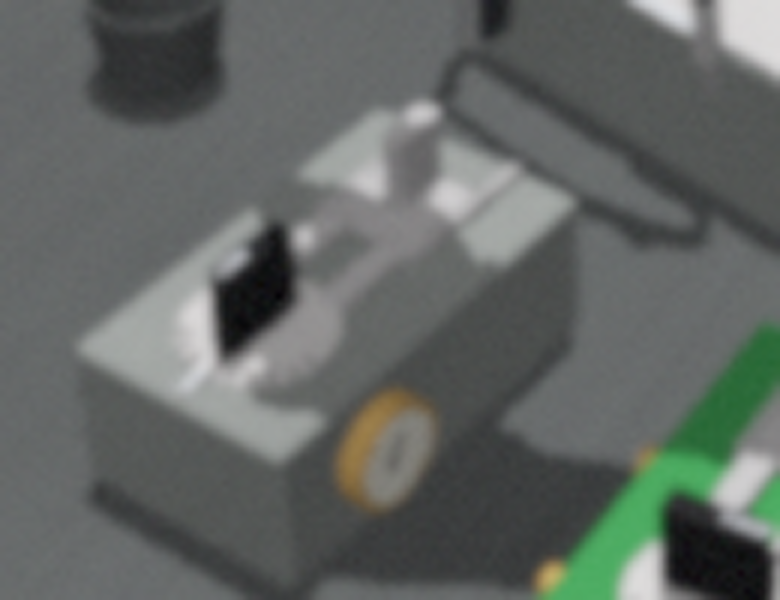

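View pics/kt.png

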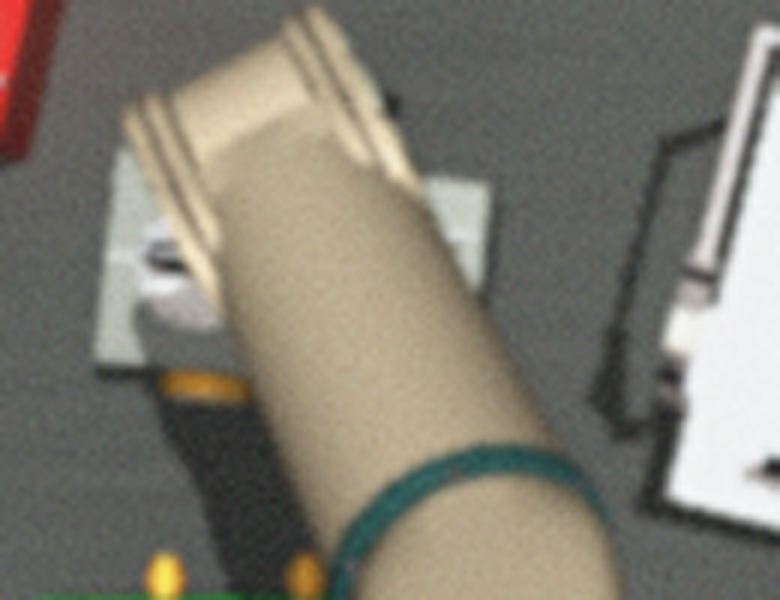

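The knob's pointer now points to +y, along the box, towards the long mark at side-crop (190,380). The tab top is at (420,110), and the gripper is above it. Next I lower, grip the tab and slide it.

```bash
python3 -m handwheel '[[[0,0,0],[0,0,0.03],0],[[0,0,0],[0,0,0.03],0],[[0,0,0],[0,0,0.022],0],[[0,0,0],[0,0,0],0],[[0,0,0],[0,0,0],1]]'
python3 -m handwheel '[[[0,0,0],[0,0,0],1],[[0,0,0],[0,0,0],1],[[0,0,0],[0,0,0],1],[[0,0,0],[0,0,0],1],[[0,0,0],[0,0,0],1]]'
```

```text
clock: 6.92
eef_pos: [567.5, 128.1, 94.5]
tool_rot: [-3.139, -0.0, 1.48]
force: [0.7, 0.5, 0.6]
width: 75.4
gripper_force: 0.0
clock: 7.33
eef_pos: [567.1, 126.5, 96.1]
tool_rot: [-3.14, 0.0, 1.477]
force: [-18.0, 3.1, 11.7]
width: 12.1
gripper_force: 8.6
```

```bash
python3 -m handwheel '[[[0,0,0],[0,0,0],1],[[0,0,0],[0,0,0],1]]'
```

```text
clock: 7.5
eef_pos: [566.7, 126.7, 96.2]
tool_rot: [-3.139, 0.0, 1.477]
force: [-5.8, 0.2, 7.7]
width: 11.5
gripper_force: 59.2
```

```bash
python3 -m handwheel '[[[0,0,0],[0.01,-0.003,0],1],[[0,0,0],[0.01,0,0],1],[[0,0,0],[0.01,0,0],1],[[0,0,0],[0.01,0,0],1],[[0,0,0],[0,0,0],1]]'
python3 -m handwheel '[[[0,0,0],[0.006,0,0],1],[[0,0,0],[0.004,0,0],1],[[0,0,0],[0,0,0],1],[[0,0,0],[0,0,0],1]]'
```

```text
clock: 7.92
eef_pos: [571.1, 170.4, 96.3]
tool_rot: [3.137, -0.004, 1.48]
force: [4.1, 2.3, 5.5]
width: 10.7
gripper_force: 59.9
clock: 8.25
eef_pos: [571.6, 174.4, 96.3]
tool_rot: [3.139, 0.003, 1.476]
force: [3.7, -6.9, 8.0]
width: 10.7
gripper_force: 60.4
```

```bash
python3 -m handwheel '[[[0,0,0],[0.006,0,0],1],[[0,0,0],[0.004,0,0],1],[[0,0,0],[0,0,0],1],[[0,0,0],[0,0,0],1]]'
```

```text
clock: 8.58
eef_pos: [571.5, 174.5, 96.1]
tool_rot: [-3.141, 0.017, 1.471]
force: [0.4, -22.9, 17.1]
width: 11.0
gripper_force: 61.7
```

The lock hit its end stop after 48 mm of travel. I ease off, release, raise and check.

```bash
python3 -m handwheel '[[[0,0,0],[-0.007,0,0],1],[[0,0,0],[0,0,0],0],[[0,0,0],[0,0,0],0],[[0,0,0],[0,0,0],0],[[0,0,0],[0,0,0],0]]'
python3 -m handwheel '[[[0,0,0],[0,0,-0.025],0],[[0,0,0],[0,0,-0.04],0],[[0,0,0],[0,0,-0.04],0],[[0,0,0],[0,0,-0.04],0],[[0,0,0],[0,0,-0.04],0]]'
python3 -m handwheel '[[[0,0,0],[-0.03,0,0],0],[[0,0,0],[-0.04,0,0],0],[[0,0,0],[-0.04,0,0],0],[[0,0,0],[-0.04,0,0],0],[[0,0,0],[-0.04,0,0],0]]'
python3 - <<'E'
from plan import *
import cv2
st()
f=lambda n,r,c:cv2.resize(ctrl.get_image(n)["pixels"][r:r+75,c:c+100,::-1],None,fx=5,fy=5,interpolation=cv2.INTER_CUBIC)
cv2.imwrite("pics/l.png",cv2.resize(np.hstack([f("side",225,225),f("top",160,205)]),(800,300)))
E
```

```text
clock: 9.0
eef_pos: [569.1, 181.3, 94.8]
tool_rot: [-3.14, -0.001, 1.48]
force: [-0.3, -0.2, -0.5]
width: 59.1
gripper_force: 0.0
clock: 9.42
eef_pos: [569.2, 180.6, 281.8]
tool_rot: [-3.14, -0.001, 1.48]
force: [0.7, 0.4, -0.5]
width: 85.3
gripper_force: 0.0
clock: 9.83
eef_pos: [551.8, -10.1, 280.1]
tool_rot: [-3.141, -0.001, 1.48]
force: [0.5, 0.4, -0.5]
width: 85.1
gripper_force: 0.0
t 9.83 [551.8 -10.1 280.1] [-3.141e+00 -1.000e-03  1.480e+00] q [ 0.2   0.45 -0.33  1.72  0.17  1.   -0.29] F [ 0.5  0.4 -0.5] w 85.1 g 0
```

View pics/l.png

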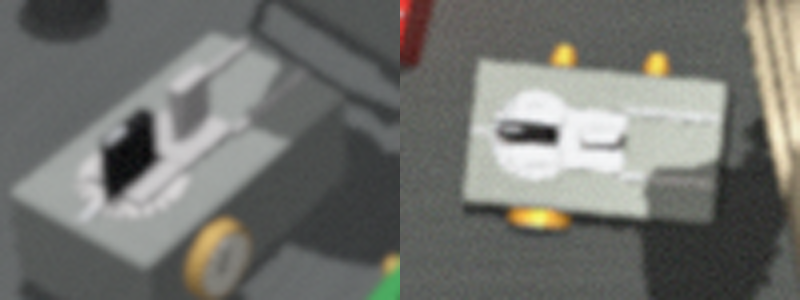

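In both views the knob bar is parallel to the box edges, with its pointer on the mark at (485,132), and the tines enclose it with the lock home. Now for the cover bar.

```bash
python3 -c "
from plan import *
import math
plan([(447,-129,280,math.pi,0,1.309)])"
```

```text
t 9.93 [551.4 -18.1 279.6] [-3.14   0.005  1.467] q [ 0.2   0.45 -0.33  1.72  0.17  1.   -0.29] F [ 0.6 -0.5  0.5] w 85.7 g 0
[[-0.0, 0.1, 2.3], [-0.03, -0.023, 0.0]]
[[-0.0, 0.1, 2.2], [-0.031, -0.022, 0.0]]
[[-0.1, 0.0, 2.3], [-0.032, -0.021, 0.0]]
[[0.0, 0.1, 2.3], [-0.033, -0.019, 0.0]]
--
```

```bash
python3 -m handwheel '[[[0,0,2.3],[-0.03,-0.023,0],0],[[0,0,2.2],[-0.031,-0.022,0],0],[[0,0,2.3],[-0.032,-0.021,0],0],[[0,0,2.3],[-0.033,-0.019,0],0],[[0,0,0],[0,0,0],0]]'
python3 -m handwheel '[[[0,0,0],[0,0,0.02],0],[[0,0,0],[0,0,0.02],0],[[0,0,0],[0,0,0.01],0],[[0,0,0],[0,0,0],0],[[0,0,0],[0,0,0],0]]'
python3 - <<'E'
from plan import *
from h import proj
import cv2
p=st()["eef_pos"];print(proj("side",p),proj("side",[447,-129,141]))
a=ctrl.get_image("side")["pixels"][130:260,275:425,::-1]
cv2.imwrite("pics/b.png",cv2.resize(a,None,fx=4.6,fy=4.6,interpolation=cv2.INTER_CUBIC))
E
```

```text
clock: 10.35
eef_pos: [443.5, -126.6, 279.7]
tool_rot: [-3.136, 0.005, 1.31]
force: [0.5, -0.5, -0.8]
width: 85.2
gripper_force: 0.0
clock: 10.77
eef_pos: [449.3, -120.4, 230.0]
tool_rot: [-3.14, -0.001, 1.32]
force: [-0.2, -0.3, 0.1]
width: 85.2
gripper_force: 0.0
t 10.77 [ 449.3 -120.4  230. ] [-3.14e+00 -1.00e-03  1.32e+00] q [ 0.4   0.38 -0.27  2.01  0.14  0.77 -0.2 ] F [-0.2 -0.3  0.1] w 85.2 g 0
[[363.12362372 172.1084172 ]] [[363.4266669 196.9515139]]
```

View pics/b.png

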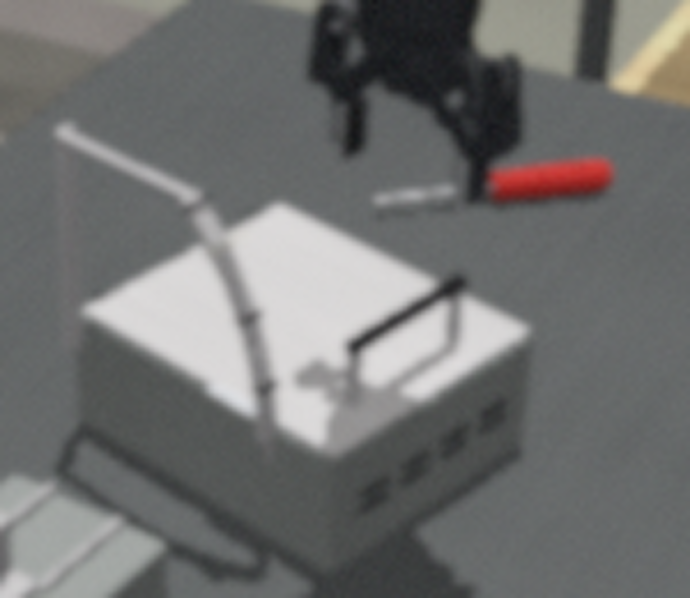

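The gripper is centred above the black bar, crop (350,348) to (460,285), fingers straddling it. Lower and grip.

```bash
python3 -m handwheel '[[[0,0,0],[-0.007,0,0.03],0],[[0,0,0],[0,0,0.03],0],[[0,0,0],[0,0,0.03],0],[[0,0,0],[0,0,0.018],0],[[0,0,0],[0,0,0],0]]'
python3 -m handwheel '[[[0,0,0],[0,0,0],0.6],[[0,0,0],[0,0,0],1],[[0,0,0],[0,0,0],1],[[0,0,0],[0,0,0],1],[[0,0,0],[0,0,0],1]]'
python3 -m handwheel '[[[0,0,0],[0,0,0],1],[[0,0,0],[0,0,0],1],[[0,0,0],[0,0,0],1]]'
```

```text
clock: 11.23
eef_pos: [446.1, -127.5, 120.1]
tool_rot: [-3.137, -0.0, 1.32]
force: [-0.5, -0.1, -0.1]
width: 85.5
gripper_force: 0.0
clock: 11.65
eef_pos: [448.2, -128.5, 123.4]
tool_rot: [3.139, 0.0, 1.319]
force: [-0.8, 0.1, -0.6]
width: 25.8
gripper_force: 0.0
clock: 11.9
eef_pos: [447.0, -128.2, 122.8]
tool_rot: [-3.141, 0.0, 1.318]
force: [-1.6, 1.3, 6.8]
width: 10.1
gripper_force: 58.5
```

```bash
python3 -m handwheel '[[[0,0,0],[0,0.004,-0.014],1],[[0,0,0],[0,0.005,-0.014],1],[[0,0,0],[0,0.006,-0.013],1],[[0,0,0],[0,0.006,-0.013],1],[[0,0,0],[0,0,0],1]]'
python3 -m handwheel '[[[0,0,0],[0,0.008,-0.012],1],[[0,0,0],[0,0.008,-0.012],1],[[0,0,0],[0,0.009,-0.011],1],[[0,0,0],[0,0.01,-0.011],1],[[0,0,0],[0,0,0],1]]'
python3 -m handwheel '[[[0,0,0],[0,0,0],1],[[0,0,0],[0,0,0],1]]'
```

```text
clock: 12.32
eef_pos: [466.2, -133.5, 176.9]
tool_rot: [-3.138, 0.001, 1.318]
force: [-3.7, 1.4, -6.3]
width: 9.9
gripper_force: 58.8
clock: 12.73
eef_pos: [496.6, -141.8, 221.8]
tool_rot: [-3.13, 0.002, 1.318]
force: [-11.6, 2.6, 0.7]
width: 9.7
gripper_force: 58.9
clock: 12.9
eef_pos: [495.2, -141.4, 220.2]
tool_rot: [-3.128, 0.002, 1.318]
force: [-10.8, 1.6, -0.7]
width: 10.0
gripper_force: 58.8
```

```bash
python3 -m handwheel '[[[0,0,0],[0,0.012,-0.01],1],[[0,0,0],[0,0.013,-0.01],1],[[0,0,0],[0,0,0],1],[[0,0,0],[0,0,0],1],[[0,0,0],[0,0,0],1]]'
python3 - <<'E'
from plan import *
def th():
    s=st();r=R.from_euler("xyz",s["tool_rot"]);g=s["eef_pos"]-19*r.apply([0,0,1])
    d=g-np.array([447,-128.2,141.8]);u=d[:2]@np.array([.966,-.259]);v=np.array([-202+u,47+d[2]])
    print("u,dz",u.round(1),d[2].round(1),"r",np.hypot(*v).round(1),"theta",(np.degrees(np.arctan2(v[1],-v[0]))-13.1).round(2))
th()
E
```

```text
clock: 13.32
eef_pos: [515.8, -147.1, 240.9]
tool_rot: [-3.12, 0.003, 1.318]
force: [-21.2, 3.8, 12.8]
width: 9.6
gripper_force: 61.2
t 13.32 [ 515.8 -147.1  240.9] [-3.120e+00  3.000e-03  1.318e+00] q [ 0.4   0.47 -0.26  1.8   0.15  0.91 -0.18] F [-21.2   3.8  12.8] w 9.6 g 61
u,dz 71.7 118.1 r 210.3 theta 38.62
```

```bash
python3 -m handwheel '[[[0,0,0],[0,-0.002,-0.006],1],[[0,0,0],[0,-0.001,-0.006],1],[[0,0,0],[0,0,0],1],[[0,0,0],[0,0,0],1],[[0,0,0],[0,0,0],1]]'
python3 - <<'E'
from plan import *
import cv2
s=st();r=R.from_euler("xyz",s["tool_rot"]);g=s["eef_pos"]-19*r.apply([0,0,1])
d=g-np.array([447,-128.2,141.8]);u=d[:2]@np.array([.966,-.259]);v=np.array([-202+u,47+d[2]])
print("u,dz",u.round(1),d[2].round(1),"r",np.hypot(*v).round(1),"theta",(np.degrees(np.arctan2(v[1],-v[0]))-13.1).round(2))
a=ctrl.get_image("side")["pixels"][125:255,275:425,::-1]
cv2.imwrite("pics/c.png",cv2.resize(a,None,fx=4.6,fy=4.6,interpolation=cv2.INTER_CUBIC))
E
```

```text
clock: 13.73
eef_pos: [525.5, -149.6, 250.5]
tool_rot: [3.137, -0.0, 1.318]
force: [13.8, -5.9, -32.0]
width: 9.9
gripper_force: 59.4
t 13.73 [ 525.5 -149.6  250.5] [ 3.137 -0.     1.318] q [ 0.41  0.46 -0.27  1.78  0.15  0.91 -0.18] F [ 13.8  -5.9 -32. ] w 9.9 g 59
u,dz 81.3 127.7 r 212.3 theta 42.27
```

View pics/c.png

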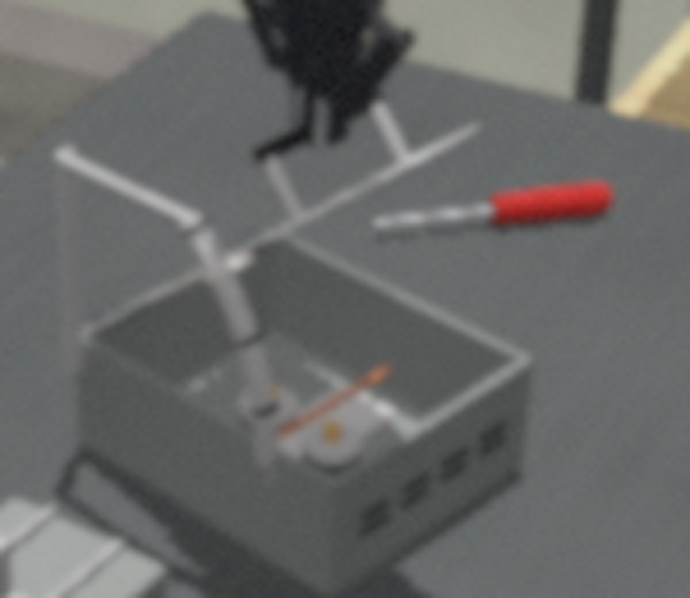

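The cover is open and the gripper holds its bar. The free edge runs from crop (237,262), the pointer, to (480,125), and the plate is seen nearly edge-on. I'll work out the angle numerically from that silhouette.

```bash
cat > ang.py <<'E'
from plan import *
from h import *
from cell import ctrl
T=lambda *p:np.array(p)/4+[210,145]
S=lambda *p:np.array(p)/3.7+[220,150]
L=np.array([[120,100,97],[120,-100,97],[-120,-100,97],[-120,100,97],[-90,55,141],[-90,-55,141]])
t=np.array([T(505,75),T(728,132),T(662,412),T(423,352),T(490,330),T(622,362)]);s_=np.array([S(270,178),S(430,88),S(630,190),S(468,293),S(488,206),S(575,155)])
def f(q):  # pose + pixel bias of the side view
    return np.r_[(proj("top",fl(q[0],q[1],0,q[2],L))-t-q[5:7]).ravel(),(proj("side",fl(q[0],q[1],0,q[2],L))-s_-q[3:5]).ravel(),q[3:]*.3]
q=least_squares(f,[534,-153,-.26,0,0,0,0]).x
def hull(th,h=3):
    c,s=np.cos(th),np.sin(th);P=[]
    for a in (-8,232):
        for n in(-h,h):
            for y in(-100,100):P.append([112-a*c+n*s,y,94+a*s+n*c])
    return cv2.convexHull((proj("side",fl(q[0],q[1],0,q[2],np.array(P)))-q[3:5]).astype(np.float32))[:,0]
def span(H,col):
    v=[]
    for a,b in zip(H,np.roll(H,-1,0)):
        if (a[0]-col)*(b[0]-col)<0:v.append(a[1]+(b[1]-a[1])*(col-a[0])/(b[0]-a[0]))
    return min(v),max(v)
if __name__=="__main__":
    s=st();print("fit",q.round(3),"res",f(q)[:24].round(1))
    g=np.mean([ctrl.get_image("side")["pixels"].astype(float).mean(2) for _ in range(4)],0)
    cols=[346,350,354,358,369,372]
    for c in cols:
        m=sum(span(hull(np.radians(41)),c))/2;r0=int(m)-7;p=g[r0:r0+15,c]
        b=np.linspace(np.median(p[:4]),np.median(p[-4:]),15);w=np.clip(p-b,0,None);w[w<.3*w.max()]=0
        print(c,"obs cen %.2f width~%.1f"%(r0+(w*np.arange(15)).sum()/w.sum(),w.sum()/w.max()),
          {d:tuple(np.round([sum(span(hull(np.radians(d)),c))/2,np.diff(span(hull(np.radians(d)),c))[0]],2)) for d in(38,40,42,44)})
E
python3 ang.py
```

```text
t 13.78 [ 525.5 -149.7  250.5] [ 3.137 -0.     1.318] q [ 0.41  0.46 -0.27  1.78  0.15  0.91 -0.18] F [ 14.1  -4.6 -31.2] w 9.7 g 59
fit [ 5.37822e+02 -1.57558e+02 -2.73000e-01 -8.92000e-01 -2.97000e+00
  9.10000e-01 -1.97300e+00] res [-1.5 -1.2  1.1  0.3 -0.2  0.7  0.2 -0.2 -0.1 -0.4  0.5  0.6 -1.3 -1.6
 -0.7  0.1  1.1  0.6  1.3  0.1 -0.7  0.5  0.2 -0.1]
346 obs cen 169.04 width~2.5 {38: (np.float32(174.09), np.float32(6.41)), 40: (np.float32(172.16), np.float32(3.76)), 42: (np.float32(170.04), np.float32(3.33)), 44: (np.float32(168.12), np.float32(5.94))}
350 obs cen 166.96 width~2.4 {38: (np.float32(172.2), np.float32(5.95)), 40: (np.float32(170.14), np.float32(3.59)), 42: (np.float32(167.92), np.float32(3.2)), 44: (np.float32(165.86), np.float32(5.49))}
354 obs cen 164.95 width~2.4 {38: (np.float32(170.3), np.float32(5.49)), 40: (np.float32(168.12), np.float32(3.42)), 42: (np.float32(165.79), np.float32(3.08)), 44: (np.float32(163.6), np.float32(5.05))}
358 obs cen 163.49 width~3.2 {38: (np.float32(168.4), np.float32(5.03)), 40: (np.float32(166.1), np.float32(3.24)), 42: (np.float32(163.66), np.float32(2.96)), 44: (np.float32(161.33), np.float32(4.61))}
369 obs cen 156.70 width~2.9 {38: (np.float32(163.18), np.float32(3.77)), 40: (np.float32(160.55), np.float32(2.77)), 42: (np.float32(157.82), np.float32(2.61)), 44: (np.float32(155.11), np.float32(3.39))}
372 obs cen 155.38 width~3.0 {38: (np.float32(161.76), np.float32(3.42)), 40: (np.float32(159.04), np.float32(2.64)), 42: (np.float32(156.22), np.float32(2.52)), 44: (np.float32(153.41), np.float32(3.05))}
```

```bash
python3 -m handwheel '[[[0,0,0],[0,-0.001,0.003],1],[[0,0,0],[0,-0.001,0.003],1],[[0,0,0],[0,0,0],1],[[0,0,0],[0,0,0],1],[[0,0,0],[0,0,0],1]]'; python3 ang.py | grep -v fit | cut -c1-100
```

```text
clock: 14.4
eef_pos: [521.6, -148.6, 247.3]
tool_rot: [3.14, 0.001, 1.318]
force: [5.4, -5.4, -18.7]
width: 9.3
gripper_force: 60.9
t 14.40 [ 521.6 -148.6  247.3] [3.140e+00 1.000e-03 1.318e+00] q [ 0.41  0.46 -0.27  1.8   0.15  0.9
  9.10000e-01 -1.97300e+00] res [-1.5 -1.2  1.1  0.3 -0.2  0.7  0.2 -0.2 -0.1 -0.4  0.5  0.6 -1.3 -1
 -0.7  0.1  1.1  0.6  1.3  0.1 -0.7  0.5  0.2 -0.1]
346 obs cen 170.00 width~3.9 {38: (np.float32(174.09), np.float32(6.41)), 40: (np.float32(172.16), n
350 obs cen 167.94 width~3.8 {38: (np.float32(172.2), np.float32(5.95)), 40: (np.float32(170.14), np
354 obs cen 166.00 width~4.0 {38: (np.float32(170.3), np.float32(5.49)), 40: (np.float32(168.12), np
358 obs cen 164.47 width~3.2 {38: (np.float32(168.4), np.float32(5.03)), 40: (np.float32(166.1), np.
369 obs cen 158.51 width~3.2 {38: (np.float32(163.18), np.float32(3.77)), 40: (np.float32(160.55), n
372 obs cen 157.35 width~3.0 {38: (np.float32(161.76), np.float32(3.42)), 40: (np.float32(159.04), n
```

```bash
python3 - <<'E'
from ang import *
a=cv2.imread("pics/side0.png").mean(2);b=ctrl.get_image("side")["pixels"].mean(2)
for n,g in(("before",a),("now",b)):
    print(n,"cols 312..332")
    for r in range(170,194):print(r,*(int(v) for v in g[r,312:333]))
for y in(100,106,112):
  for rr in(220,235,250):
    print(y,rr,[(d,(proj("side",fl(q[0],q[1],0,q[2],[112-rr*np.cos(np.radians(d)),y,94+rr*np.sin(np.radians(d))]))-q[3:5]).round(1)[0].tolist()) for d in(36,40,42)])
E
```

```text
before cols 312..332
170 168 166 159 147 132 123 112 103 99 97 98 99 98 100 100 102 100 99 100 101 99
171 153 165 171 168 159 146 127 108 98 98 100 100 100 100 99 101 100 100 100 101 99
172 122 140 159 171 169 156 135 110 95 98 99 99 101 100 100 100 100 98 99 100 100
173 103 118 142 157 157 146 123 106 100 102 100 101 101 100 100 98 99 99 100 100 102
174 100 106 121 128 127 120 117 117 116 108 102 100 101 100 101 97 97 97 98 102 114
175 98 100 100 100 103 116 129 136 137 122 110 100 100 100 100 98 98 97 104 119 141
176 101 97 94 96 112 131 147 157 156 140 121 106 100 98 100 96 101 110 129 150 174
177 98 99 99 103 117 139 158 170 169 156 134 112 102 101 103 112 125 147 167 186 199
178 98 100 99 101 114 135 155 168 171 163 146 122 110 113 126 147 167 183 196 205 210
179 99 98 100 99 107 124 145 163 171 169 158 141 133 146 166 182 194 203 208 211 211
180 100 100 99 100 103 114 132 153 168 172 168 162 165 179 193 201 206 209 209 210 211
181 100 100 99 98 101 108 123 144 162 169 171 171 181 195 203 207 208 210 211 212 210
182 99 99 99 103 108 117 129 140 153 162 163 166 175 190 202 207 20
[... 2974 characters left out ...]
 129 132 125 113 96 83 80
100 220 [(36, [335.0, 184.7]), (40, [332.7, 179.7]), (42, [331.4, 177.2])]
100 235 [(36, [338.3, 183.6]), (40, [335.7, 178.2]), (42, [334.4, 175.6])]
100 250 [(36, [341.6, 182.5]), (40, [338.9, 176.8]), (42, [337.4, 173.9])]
106 220 [(36, [333.5, 185.5]), (40, [331.2, 180.5]), (42, [329.9, 178.0])]
106 235 [(36, [336.8, 184.4]), (40, [334.2, 179.0]), (42, [332.9, 176.4])]
106 250 [(36, [340.1, 183.3]), (40, [337.3, 177.5]), (42, [335.9, 174.7])]
112 220 [(36, [332.0, 186.3]), (40, [329.7, 181.3]), (42, [328.4, 178.8])]
112 235 [(36, [335.3, 185.2]), (40, [332.7, 179.8]), (42, [331.3, 177.2])]
112 250 [(36, [338.6, 184.2]), (40, [335.8, 178.4]), (42, [334.3, 175.5])]
```

```bash
python3 - <<'E'
from ang import *
g=np.mean([ctrl.get_image("side")["pixels"].astype(float).mean(2) for _ in range(4)],0)
for r in range(174,236,1):
    lo=316 if r<186 else 321
    p=g[r,lo:342]
    w=np.clip(p-np.percentile(p,25)-8,0,None);print(r,"max %.0f@%d cen %.1f"%(p.max(),lo+p.argmax(),lo+(w*np.arange(len(p))).sum()/w.sum()),end=" | ")
    if r%3==0:print()
print()
for Q,b in((q[:3],q[3:5]),([534.5,-152.5,-.263],np.zeros(2))):
  for y in(110,114):
   for rr in(195,215,235):
    print(y,rr,[(d,(proj("side",fl(Q[0],Q[1],0,Q[2],[112-rr*np.cos(np.radians(d)),y,94+rr*np.sin(np.radians(d))]))-b).round(1)[0].tolist()) for d in(0,10,20,30,40,48)])
E
```

```text
174 max 152@337 cen 333.5 | 
175 max 154@335 cen 331.3 | 176 max 165@319 cen 327.4 | 177 max 176@319 cen 323.6 | 
178 max 175@319 cen 323.4 | 179 max 169@328 cen 324.2 | 180 max 182@326 cen 324.1 | 
181 max 190@326 cen 323.8 | 182 max 183@325 cen 323.2 | 183 max 158@325 cen 321.9 | 
184 max 159@318 cen 320.4 | 185 max 165@316 cen 320.1 | 186 max 135@324 cen 323.6 | 
187 max 133@324 cen 324.0 | 188 max 134@325 cen 324.5 | 189 max 133@325 cen 324.9 | 
190 max 131@325 cen 325.2 | 191 max 130@326 cen 325.7 | 192 max 130@326 cen 326.2 | 
193 max 130@327 cen 326.6 | 194 max 130@327 cen 327.0 | 195 max 129@327 cen 327.2 | 
196 max 127@327 cen 327.5 | 197 max 121@327 cen 327.4 | 198 max 111@327 cen 328.8 | 
199 max 100@335 cen 334.2 | 200 max 114@331 cen 331.3 | 201 max 124@330 cen 329.9 | 
202 max 124@330 cen 329.7 | 203 max 124@330 cen 330.1 | 204 max 124@330 cen 331.2 | 
205 max 124@331 cen 330.4 | 206 max 124@331 cen 329.6 | 207 max 123@331 cen 330.9 | 
208 max 121@331 cen 331.2 | 209 max 120@332 cen 332.6 | 210 max 126@336 cen 333.3 | 
211 max 132@337 cen 333.7 | 212 max 132@337 cen 334
[... 1678 characters left out ...]
.4]), (30, [334.3, 192.1]), (40, [328.9, 179.7]), (48, [323.5, 170.3])]
110 235 [(0, [346.1, 230.4]), (10, [345.6, 218.3]), (20, [343.3, 205.1]), (30, [339.0, 191.4]), (40, [333.0, 177.8]), (48, [327.1, 167.3])]
114 195 [(0, [334.8, 225.0]), (10, [334.3, 215.1]), (20, [332.3, 204.3]), (30, [328.8, 193.2]), (40, [323.8, 182.2]), (48, [319.0, 173.7])]
114 215 [(0, [339.9, 228.0]), (10, [339.4, 217.0]), (20, [337.2, 205.0]), (30, [333.3, 192.6]), (40, [327.9, 180.3]), (48, [322.5, 170.8])]
114 235 [(0, [345.1, 231.0]), (10, [344.7, 218.9]), (20, [342.3, 205.7]), (30, [338.0, 192.0]), (40, [332.0, 178.3]), (48, [326.1, 167.9])]<stdin>:6: RuntimeWarning: invalid value encountered in scalar divide
```

```bash
python3 -m handwheel '[[[0,0,0],[0,-0.001,0.002],1],[[0,0,0],[0,0,0],1],[[0,0,0],[0,0,0],1],[[0,0,0],[0,0,0],1],[[0,0,0],[0,0,0],1]]'; python3 ang.py | grep obs | cut -c1-35
```

```text
clock: 15.27
eef_pos: [520.1, -148.1, 246.0]
tool_rot: [3.141, 0.001, 1.318]
force: [2.5, -4.4, -14.4]
width: 9.7
gripper_force: 61.3
346 obs cen 170.44 width~4.2 {38: (
350 obs cen 168.48 width~4.1 {38: (
354 obs cen 166.51 width~3.4 {38: (
358 obs cen 164.85 width~3.6 {38: (
369 obs cen 159.55 width~3.2 {38: (
372 obs cen 158.08 width~3.3 {38: (
```

```bash
python3 -c "
from plan import *
st();print(ctrl.finish_job())"
```

```text
t 15.47 [ 520.1 -148.1  246. ] [3.141e+00 1.000e-03 1.318e+00] q [ 0.41  0.46 -0.27  1.8   0.15  0.9  -0.18] F [  1.6  -4.9 -14.5] w 9.6 g 61
the job is handed in; nothing more can be done
None
```

I handed the job in at 15.5 s: the knob pointer is on the long mark, the fork lock is against its end stop, and the gripper is holding the cover open at about 40 degrees (estimates ran from 39.4 to 41.2, because I could not clearly make out the quadrant mark in the image).

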